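# Seat a grinder burr on its studded spindle

### The arm

A 7-joint arm with a two-finger parallel gripper is mounted at the origin on a cart in front of the work surface, level with it; the furniture and walls round the work are solid. World frame = base frame: x ahead of the robot, y to its left, z up, the work surface at z = 0. Lengths are in m, angles in rad, forces in N, time in s.
With the tool pointing down it reaches from about 0.35 to 0.9 m from the base axis. Payload 19.9 kg.
Tool frame: the origin (TCP) lies at the very end of the fingers, on their centre line; the grasp point (between the pads) lies 19 mm behind it; z points along the fingers, x is the direction in which the jaws open and shut, and the axes are right-handed (so a half turn about z gives the same grasp; the last joint's range is limited). The gripper opens to 85 mm and grips with 20 to 120 N. Pads are 22 mm wide; open, the fingers measure 114 mm over their backs; the gripper's body (76 mm by 85 mm) begins 54 mm behind the grasp point. The pads swing forward as they close: fully open they stand 13 mm farther back than shut.
Start: joints at [1.304, 0.417, -0.01, 1.614, 0.005, 1.111, -0.053], TCP at [0.14, -0.609, 0.231] pointing down, gripper open.
Joint ranges: [-2.81, 2.81], [-0.39, 2.02], [-1.27, 1.25], [0.06, 2.57], [-1.19, 4.33], [0.19, 2], [-2.82, 2.82]. Speed limits (rad/s): [1.89, 1.89, 2.39, 2.39, 3.01, 3.01, 3.01].

### API

Orientations are given as a unit quaternion [w, x, y, z].
In Python, from plant import state, capture, job_done gives the robot as it stands.
- The arm moves only by the tool move_arm, never from a script. Its argument "plan" is a list of rows, each an object with "linear": the shift along the tool's x, y, z in mm, a list of three; "dr": the turn, a rotation vector about the tool's x, y, z in rad, a list of three; "gripper": the finger opening in mm, from 0 to 85.4. A call has 1 to 10 rows; each row shifts and turns the pose as measured when the row begins, along the tool's axes as they then stand; what a row does not reach is not made up. A row lasts 1/8 s, in which the tool goes at most 62.5 mm and 10.7 degrees, less where a joint would pass 70% of its speed; a pose out of reach is approached as far as the arm can. A call with a gripper value outside its range is refused whole. The fingers move at their own pace and stop on an object; "force" is the grip in N (left out, the last holds). Time passes only in rows, so rows that do not move let the fingers close. It gives the time, the measured TCP pose, the force and the opening at its end, in the units of the state.
- state(): the state, without advancing time (a new reading comes with each control period).
- capture(name): name is "scene" or "top" or "wrist"; returns a dict with "img" (480x640x3 uint8, red, green, blue), "mtx" (3x3 intrinsics, pixels), "rvec" (rotation vector, rad) and "tvec" (3), from world to camera coordinates, as OpenCV has them. Camera axes: x right, y down, z forward; pixel columns grow to the right and rows downward; lengths in m; the calibration is good to about 2 mm. A picture is of the moment at which its call begins. There is no depth.
- job_done(): hands the job in, once; it reports no verdict.
The state is a dict: "time_s": time; "joint_positions": joint angles; "joint_velocities": joint speeds; "effort": joint torques, N m; "ee_pos": TCP position; "orientation": TCP orientation; "ft_force": force on the tool from outside, world axes, zero at the start; "torque": the same for the moment, N m; "width": finger opening in m.
Only numpy, scipy, OpenCV 4.12 (cv2) and the standard library are available. Lean on these libraries where they do the work, as an engineer would, in place of code of your own. Each camera call takes 0.05 s, during which the arm holds its last target.

### The job

Pick up the steel burr disc by its orange sleeve, slip it over the centre pin of the service stand, turn it under light pressure until its three holes drop over the three studs, and slide it fully home, flat on the spindle head; then let go of it. Never force it down on the studs, and leave everything else on the bench where it stands.

Things in the scene. Friction and masses are not known exactly. Their poses are not given: they have to be found in the camera images.
- burr: flat grinder burr: loose steel disc 84 mm wide, 12 mm thick, about 0.28 kg, lying flat, teeth (1 mm high) up. Bore 18 mm on its axis, through disc and sleeve; three 9 mm through holes, centres 29 mm from the axis, at 0, 120 and 240 degrees from its own x axis, counter-clockwise from above. Origin: centre of the underside, z up
- burr_sleeve (a point): middle of the orange hexagonal grip sleeve fixed on the burr, on its axis, 33 mm above the burr's underside. The sleeve is 36 mm across its flats and reaches from 12 to 48 mm above the underside; the outward normals of its six flats lie at 30, 90, 150, 210, 270 and 330 degrees from the burr's x axis
- stand: service stand fixed to the bench: round grey foot 100 mm wide, 29 mm high, red index mark on its -x side, under a steel spindle head 84 mm wide with a centre pin and three brass studs. Head, pin and studs turn as one against a brake that slips only at 0.8 N m. Origin: centre of the foot on the bench, z up. Pressing the burr on it with over 30 N counts as forcing it
- stand_seat (a point): centre of the head's flat seat at rest, 40 mm above the bench. From it rise three studs, 7 mm wide, 15 mm high (top 2 mm tapered to 5.6 mm), 29 mm from the axis and 120 degrees apart. One of them lies within 35 degrees either way of the stand's +x axis, opposite the red mark; this angle is not measured: see or feel it
- pin_top (a point): centre of the top of the centre pin at rest, 66 mm above the bench; the pin is 16 mm wide, its top 4 mm tapered to 11 mm. The head is spring-loaded: pressed down, it starts to give at about 6 N and sinks 5 mm at about 16 N, then stops hard; it comes back up when let go
- tamper: steel coffee tamper standing on the bench to the left of the stand, 58 mm wide, 78 mm high, a bystander; origin at the centre of its underside
- wipe_bottle: small white cleaner bottle with a blue cap, 50 mm wide, 96 mm high, a bystander; origin at the centre of its underside
Things that resemble listed ones, but are neither listed nor needed, are in the scene too. What is shaped like the burr but blue is not meant.

How it is judged:
On the way, in this order (a step that is already met when the one before it is completed fails the run):
1. the burr is lifted clear of the bench (height (world z) of burr above 0.065 m), for 0.2 s.
2. the burr is down over all three studs, flat on the spindle head (horizontal distance between burr and stand below 0.003 m and z of burr in the frame of stand_seat below 0.002 m), for 0.2 s.
At the end, for the whole second after the job is handed in: The burr sits teeth up on the spindle head, on all three studs: its underside within 2 mm of the seat, its centre within 3 mm of the stand's axis, tilted less than 3 degrees, released and at rest (all of step 2 and angle between burr's own z axis and vertical below 0.05 rad and linear speed of burr below 0.02 m/s); the robot touches nothing.
It fails at once if the burr is pressed on the stand with more than 30 N (contact force between burr and stand above 30 N).
It fails at once if the tamper is moved more than 3 cm (distance of tamper from where it was at the start of the episode above 0.03 m).
It fails at once if the cleaner bottle is moved more than 3 cm (distance of wipe_bottle from where it was at the start of the episode above 0.03 m).
It also fails if it takes over 61 s, if anything falls off the work surface, if the arm or the gripper's body presses on something with over 40 N, if the wrist force passes 120 N, or if a joint passes its speed limit or range.

## Working session

There is one attempt and no reset: what is moved stays moved. The work goes in short steps, Python scripts to look and compute and a tool call to move; the robot and the scene stay as the last step left them, time stands still between calls to the robot, and variables do not carry over. Pictures are saved under pics/ and viewed, and the job is handed in when it is done.

Besides the shell and the picture viewer there is one more tool, called after ">>>" as name(argument=value, ...), one argument or row to a line, values as JSON. move_arm: Moves the arm, as the interface text tells. Its arguments: {"type":"object","properties":{"plan":{"type":"array","items":{"type":"object","properties":{"linear":{"type":"array","items":{"type":"number"}},"dr":{"type":"array","items":{"type":"number"}},"gripper":{"type":"number"}}}},"force":{"type":"number"}},"required":["plan"]}

```bash
ls; mkdir -p pics
python3 - <<'E'
from plant import state,capture
import cv2
s=state();print(s)
for n in ("scene","top","wrist"):
    c=capture(n);cv2.imwrite(f"pics/{n}0.png",c["img"][...,::-1]);print(n,c["mtx"].tolist(),c["rvec"],c["tvec"])
E
```

```text
pics
{'time_s': 0.0, 'joint_positions': array([ 1.30349979,  0.41792782, -0.01026341,  1.61416423,  0.00470349,
        1.11071319, -0.05299143]), 'joint_velocities': array([-0.00116626, -0.00027599,  0.00037355, -0.0002008 ,  0.00061135,
       -0.00042826,  0.00095118]), 'effort': array([ 1.89804377e-04, -8.64450288e+01,  6.79321848e-01, -4.34890366e+01,
        1.91414991e-02,  7.63432385e-03,  8.75503224e-05]), 'ee_pos': array([ 0.13981543, -0.60880734,  0.23069345]), 'orientation': array([-3.26232233e-04,  7.82261112e-01, -6.22950398e-01, -4.97379179e-04]), 'ft_force': array([ 0.808102  , -0.13677329,  0.0952233 ]), 'torque': array([-0.02033377, -0.01450164,  0.02110447]), 'width': 0.08512752630022352}
scene [[578.1160289024575, 0.0, 322.78847035604974], [0.0, 578.1160289024575, 245.97140425558004], [0.0, 0.0, 1.0]] [ 1.94236671 -0.44843512  0.28996832] [-0.48335704  0.07213414  1.25705747]
top [[522.3671461277751, 0.0, 318.647014894701], [0.0, 522.3671461277751, 240.8962165129814], [0.0, 0.0, 1.0]] [ 2.21009034 -2.17523858  0.09878454] [-0.24254113  0.44841435  1.18196222]
wrist [[362.0661930003, 0.0, 317.92880386604895], [0.0, 362.0661930003, 237.2430091860569], [0.0, 0.0, 1.0]] [-2.26175236  1.8021012   0.27577832] [-0.62345761 -0.0374592   0.37879448]
```

View pics/scene0.png

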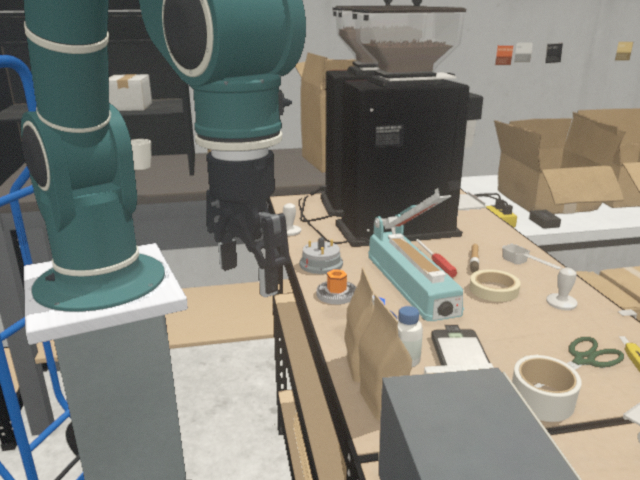

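View pics/top0.png

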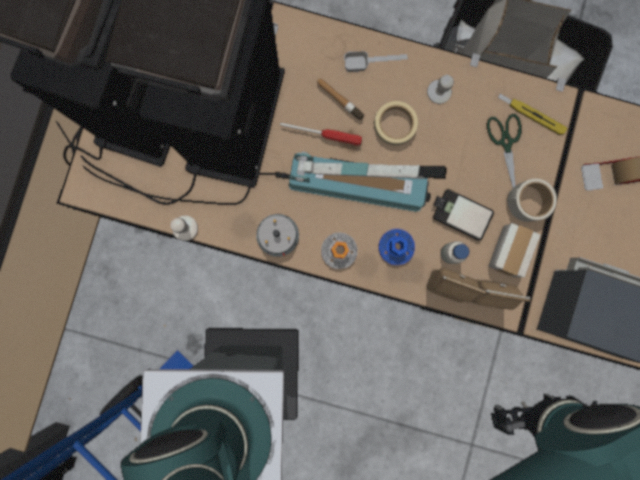

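View pics/wrist0.png

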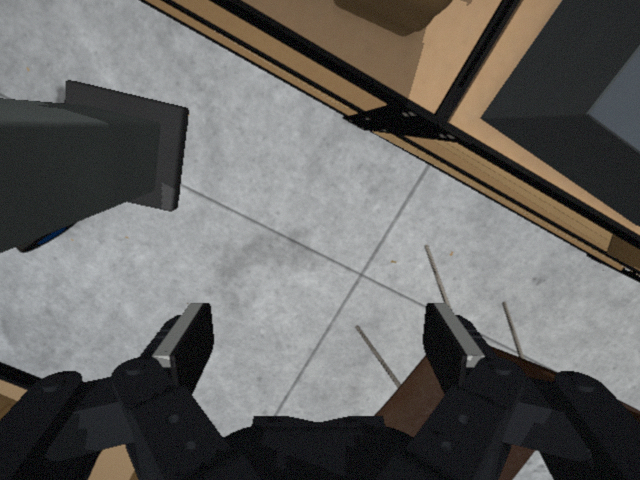

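The scene view shows the orange burr at about (337,285) and the stand at (320,258). In the top view they are at (340,251) and (278,236), with the blue decoy at (397,247), the bottle at (458,252) and the tamper at (183,227).

```bash
cat > h.py <<'E'
import numpy as np,cv2
from plant import state,capture
from scipy.spatial.transform import Rotation as R
def ray(c,uv):
    p=cv2.undistortPoints(np.array([[uv]],float),c["mtx"],None)[0,0]
    M=cv2.Rodrigues(np.array(c["rvec"],float))[0];t=np.array(c["tvec"]).ravel()
    return -M.T@t, M.T@np.array([p[0],p[1],1])
def onz(c,uv,z):
    o,d=ray(c,uv);return o+d*(z-o[2])/d[2]
def proj(c,P):
    return cv2.projectPoints(np.array(P,float).reshape(-1,1,3),np.array(c["rvec"],float),np.array(c["tvec"],float),c["mtx"],None)[0][:,0]
def tcp():
    s=state();q=s["orientation"];return s["ee_pos"],R.from_quat([q[1],q[2],q[3],q[0]]),s
def local(dw):
    return tcp()[1].inv().apply(dw)
def blobs(mask,amin=20):
    n,l,st,ce=cv2.connectedComponentsWithStats(mask.astype(np.uint8))
    return [(st[i].tolist(),ce[i].round(1).tolist()) for i in range(1,n) if st[i][4]>=amin]
def hsv(c): return cv2.cvtColor(c["img"],cv2.COLOR_RGB2HSV)
def save(c,name,box=None,k=1):
    im=c["img"][...,::-1]
    if box: x,y,w,h=box; im=im[y:y+h,x:x+w]
    im=cv2.resize(im,None,fx=k,fy=k,interpolation=cv2.INTER_CUBIC);cv2.imwrite(f"pics/{name}.png",im)
E
python3 - <<'E'
from h import *
c=capture("top");h=hsv(c)
m=cv2.inRange(h,(5,150,120),(20,255,255));
for b in blobs(m,30): print(b,onz(c,b[1],.035))
for uv in [(278,234),(278,229.)]: print('stand',onz(c,uv,.04))
print('tamper',onz(c,(183,227),.04),'bottle',onz(c,(459,250),.09),'blue',onz(c,(397,247),.03))
save(c,"topc",(150,180,200,120),4)
s=capture("scene");save(s,"scenec",(270,180,180,135),4)
h=hsv(s);m=cv2.inRange(h,(5,150,120),(20,255,255))
for b in blobs(m,50): print(b,onz(s,b[1],.035))
E
```

```text
([332, 243, 16, 15, 107], [339.6, 249.8]) [ 0.43157272 -0.28287337  0.035     ]
stand [ 0.46471823 -0.14309488  0.04      ]
stand [ 0.47604243 -0.14285849  0.04      ]
tamper [0.47694024 0.07073159 0.04      ] bottle [ 0.43224261 -0.53882839  0.09      ] blue [ 0.44037485 -0.41405571  0.03      ]
([498, 51, 13, 6, 71], [503.9, 53.7]) [4.06535344 3.27274269 0.035     ]
([328, 270, 18, 23, 365], [336.4, 280.8]) [ 0.42503968 -0.29452635  0.035     ]
```

View pics/topc.png

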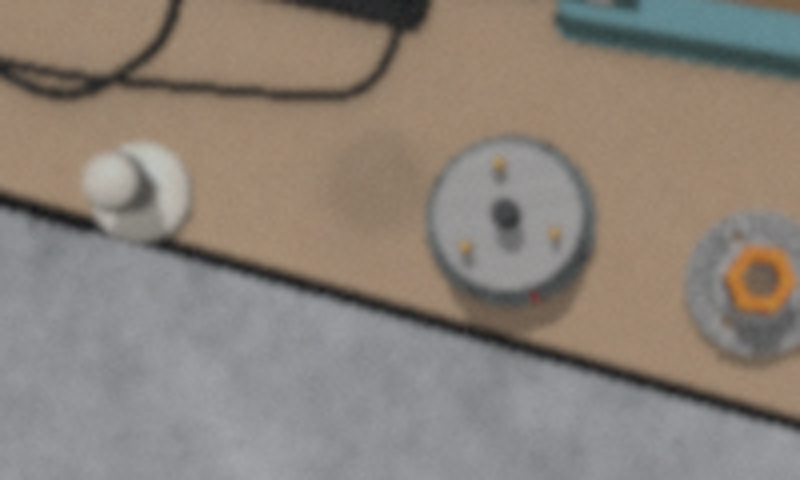

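View pics/scenec.png

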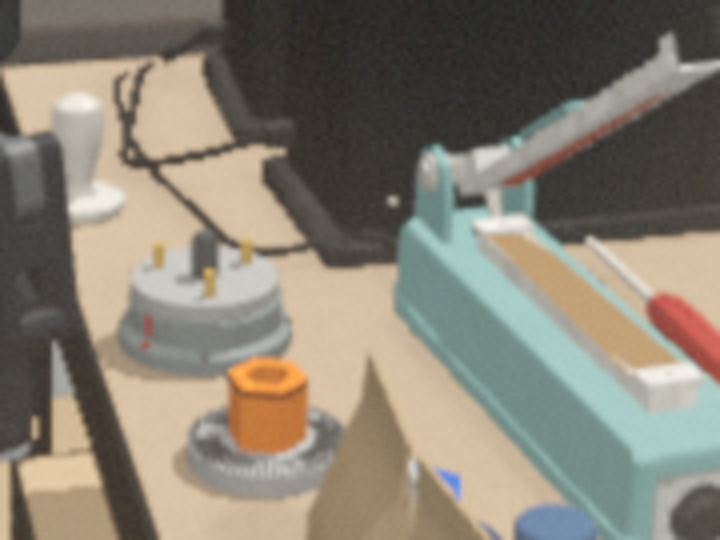

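Run:
```python
from h import *
c=capture("top")
f=lambda x,y:((x+.5)/4-.5+150,(y+.5)/4-.5+180)
pin=onz(c,f(506,212),.066);print('pin',pin)
st=[onz(c,f(*p),.055) for p in [(500,162),(466,245),(555,232)]]
cen=np.mean(st,0)
for p in st: print(p,np.hypot(*(p-cen)[:2]),np.degrees(np.arctan2(*(p-cen)[1::-1])))
print('cen',cen)
r=onz(c,f(536,296),.02);print('red',r,np.degrees(np.arctan2(*(r-cen)[1::-1])))
b=onz(c,f(761,280),.046);print('burr',b)
for p in [(737,235),(727,321)]:
    q=onz(c,f(*p),.0125);print('hole',q,np.hypot(*(q-b)[:2]),np.degrees(np.arctan2(*(q-b)[1::-1])))
save(c,"topb",(310,220,60,60),10)
p,r,s=tcp();print(local(np.array([.425,-.285,.30])-p))
```

```text
pin [ 0.46548562 -0.14049501  0.066     ]
[ 0.49437719 -0.13584746  0.055     ] 0.028807594828215606 9.000738817612152
[ 0.44766188 -0.11796356  0.055     ] 0.028894001353520868 129.2015101008942
[ 0.4557339  -0.16725196  0.055     ] 0.028763299116428855 -110.74966482218588
cen [ 0.46592433 -0.14035432  0.055     ]
red [ 0.42157344 -0.15566251  0.02      ] -160.95733354149817
burr [ 0.43135514 -0.28285526  0.046     ]
hole [ 0.45907087 -0.27059451  0.0125    ] 0.03030656609770169 23.863407237436263
hole [ 0.40928738 -0.26548282  0.0125    ] 0.028085364496064733 141.78905553296255
[-0.25196185 -0.3503786  -0.06884266]
```

View pics/topb.png

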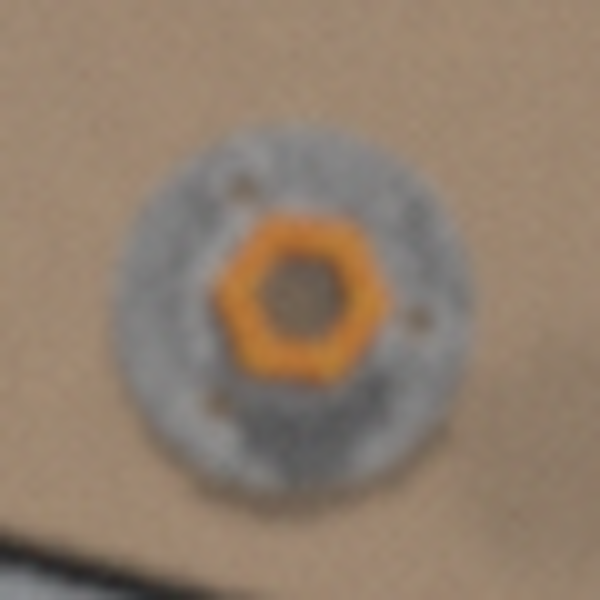

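The burr is at (0.431, -0.283) with its holes at about 23° mod 120. The stand is at (0.466, -0.140) with its studs at about 9.2°. The measured radii (28–30 mm) match the given 29 mm. I'll move above the burr.

>>> move_arm(
  plan=[
    {"linear":[-25,-35,-15],"gripper":85},
    {"linear":[-25,-35,-15]},
    {"linear":[-25,-35,-10]},
    {"linear":[-25,-35,-10]},
    {"linear":[-25,-35,-5]},
    {"linear":[-25,-35,0]},
    {"linear":[-25,-35,0]},
    {"linear":[-25,-35,0]},
    {"linear":[-25,-35,0]},
    {"linear":[-25,-35,0]},
  ],
)

```text
invalid input
```

>>> move_arm(
  plan=[
    {"dr":[0,0,-0.17]},
    {"dr":[0,0,-0.17]},
    {"dr":[0,0,-0.17]},
    {"dr":[0,0,-0.17]},
    {"dr":[0,0,-0.17]},
    {"dr":[0,0,-0.17]},
    {"dr":[0,0,-0.17]},
  ],
)

```text
invalid input
```

Run:
```python
from h import *
p,r,s=tcp();print(s["time_s"],p,r.as_matrix().round(3),s["joint_positions"].round(2))
c=capture("wrist");save(c,"w1")
print(local(np.array([.4315,-.283,.2])-p))
```

```text
0.3 [ 0.13993936 -0.60900073  0.23105651] [[ 0.224 -0.975 -0.   ]
 [-0.975 -0.224  0.   ]
 [-0.     0.    -1.   ]] [ 1.3   0.42 -0.01  1.61  0.    1.11 -0.05]
[-0.25243073 -0.35715305  0.0311291 ]
```

View pics/w1.png

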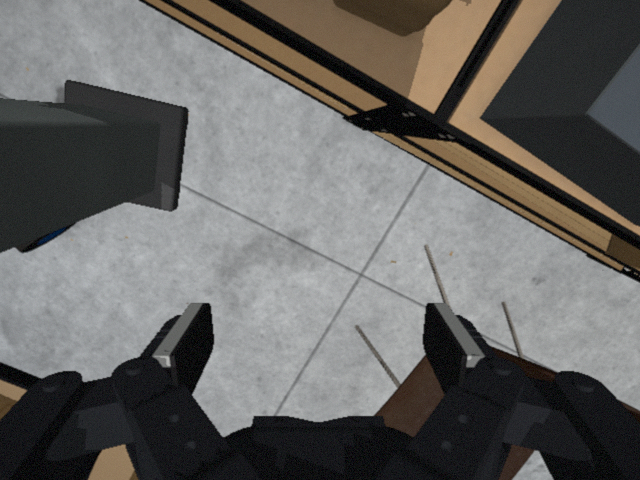

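Both calls were refused as invalid, so rows probably need all three fields.

>>> move_arm(
  plan=[
    {"linear":[-25,-35,-15],"dr":[0,0,0],"gripper":85},
    {"linear":[-25,-35,-15],"dr":[0,0,0],"gripper":85},
    {"linear":[-25,-35,-10],"dr":[0,0,0],"gripper":85},
    {"linear":[-25,-35,-10],"dr":[0,0,0],"gripper":85},
    {"linear":[-25,-35,-5],"dr":[0,0,0],"gripper":85},
    {"linear":[-25,-35,0],"dr":[0,0,0],"gripper":85},
    {"linear":[-25,-35,0],"dr":[0,0,0],"gripper":85},
    {"linear":[-25,-35,0],"dr":[0,0,0],"gripper":85},
    {"linear":[-25,-35,0],"dr":[0,0,0],"gripper":85},
    {"linear":[-25,-35,0],"dr":[0,0,0],"gripper":85},
  ],
)

```text
time_s: 1.6
ee_pos: [0.4317, -0.2791, 0.2882]
orientation: [0.0, 0.781, -0.625, 0.001]
ft_force: [0.8, -0.7, 0.0]
width: 0.0848
```

>>> move_arm(
  plan=[
    {"linear":[0,0,0],"dr":[0,0,-0.18],"gripper":85},
    {"linear":[0,0,0],"dr":[0,0,-0.18],"gripper":85},
    {"linear":[0,0,0],"dr":[0,0,-0.18],"gripper":85},
    {"linear":[0,0,0],"dr":[0,0,-0.18],"gripper":85},
    {"linear":[0,0,0],"dr":[0,0,-0.18],"gripper":85},
    {"linear":[0,0,0],"dr":[0,0,-0.18],"gripper":85},
    {"linear":[0,0,0],"dr":[0,0,-0.15],"gripper":85},
  ],
)

```text
time_s: 2.48
ee_pos: [0.434, -0.2755, 0.2885]
orientation: [0.001, 0.999, -0.038, 0.001]
ft_force: [-0.2, 0.7, -0.1]
width: 0.0849
```

Run:
```python
from h import *
p,r,s=tcp();print(s["time_s"],p,r.as_matrix().round(3),s["joint_positions"].round(2))
c=capture("wrist");save(c,"w2")
```

```text
2.475 [ 0.43401898 -0.27545997  0.28849908] [[ 0.997 -0.077  0.001]
 [-0.077 -0.997 -0.002]
 [ 0.001  0.001 -1.   ]] [ 0.87  0.18 -0.41  1.81  0.08  1.16  0.35]
```

View pics/w2.png

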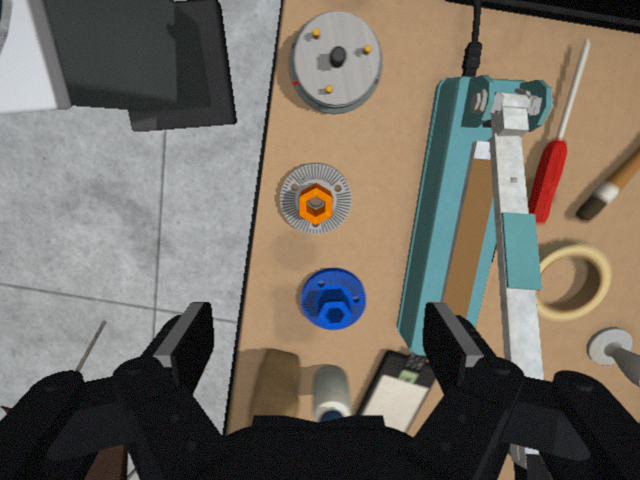

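The wrist view shows the burr sleeve at (316,203). On the stand, the pin is at (338,57) and the studs are at (316,34), (367,49) and (329,90).

Run:
```python
from h import *
c=capture("wrist");h=hsv(c)
m=cv2.inRange(h,(5,150,120),(18,255,255))
print([b for b in blobs(m,100)])
save(c,"w2b",(270,150,100,100),6)
save(c,"w2s",(280,0,110,120),5)
```

```text
[([611, 160, 29, 35, 314], [626.4, 178.5]), ([299, 183, 34, 42, 756], [315.2, 204.8])]
```

View pics/w2b.png

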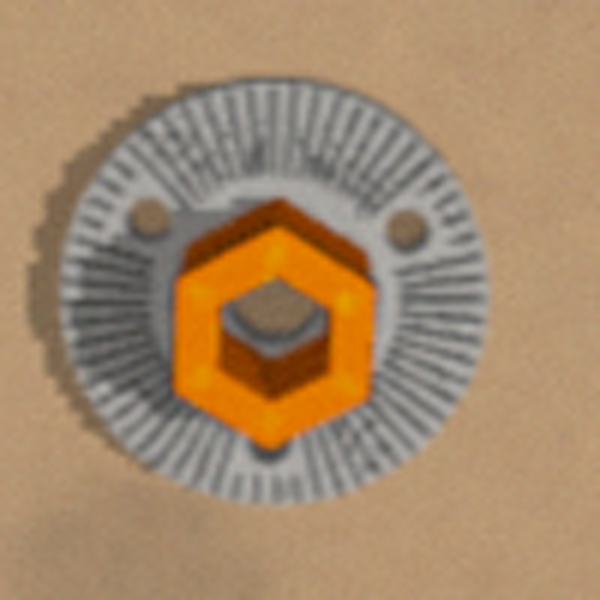

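View pics/w2s.png

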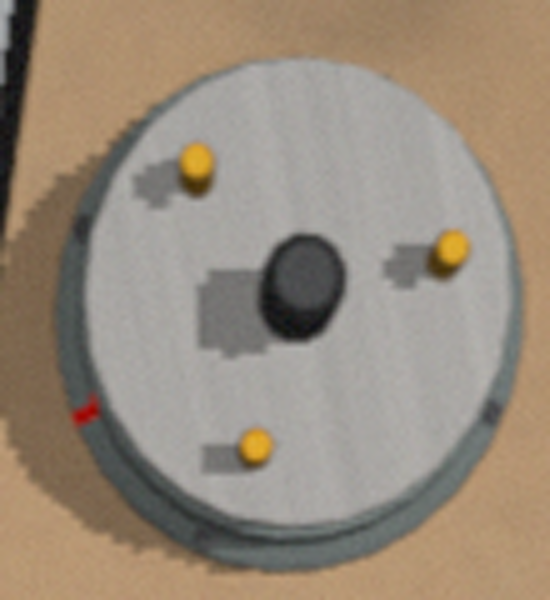

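Run:
```python
from h import *
c=capture("wrist")
f=lambda x,y,k,a,b:((x+.5)/k-.5+a,(y+.5)/k-.5+b)
ang=lambda v:np.degrees(np.arctan2(v[1],v[0]))
H=np.array([onz(c,f(*p,6,270,150),.048) for p in [(278,225),(375,283),(370,392),(272,450),(172,390),(176,277)]])
cb=H.mean(0);print('hexc',cb)
for p in H: print(np.hypot(*(p-cb)[:2]),ang(p-cb), ang(p-cb)%60)
for p in [(151,218),(407,229)]:
    q=onz(c,f(*p,6,270,150),.010);print('hole',q,np.hypot(*(q-cb)[:2]),ang(q-cb))
S=np.array([onz(c,f(*p,5,280,0),.055) for p in [(197,160),(453,244),(256,444)]]);cs=S.mean(0);print('standc',cs,'pin',onz(c,f(308,270,5,280,0),.066))
for p in S: print(np.hypot(*(p-cs)[:2]),ang(p-cs))
p,r,s=tcp();x=r.as_matrix()[:,0];print('jaw',ang(x),p, 'to burr',local(np.array([cb[0],cb[1],.1])-p))
```

```text
hexc [ 0.43131237 -0.28236718  0.048     ]
0.02022681937080364 83.15529346047533 23.155293460475335
0.020547326627563218 23.921168190151477 23.921168190151477
0.020130177152218827 -34.93601572249969 25.06398427750031
0.021034900296535503 -95.66877888753358 24.331221112466423
0.02086413967556134 -156.7303422537754 23.269657746224595
0.020533617909317608 143.24154847835135 23.241548478351348
hole [ 0.40863673 -0.26534673  0.01      ] 0.028352778897583315 143.10793233116217
hole [ 0.45802697 -0.27152176  0.01      ] 0.028832152227884513 22.095842373260556
standc [ 0.4665082  -0.14025312  0.055     ] pin [ 0.46697724 -0.1395883   0.066     ]
0.028687120129613917 128.81862132985765
0.028902904396746615 9.210762775885486
0.028966118009948996 -111.35422123538198
jaw -4.882180727411124 [ 0.43399687 -0.27550493  0.28848025] to burr [-0.00237428  0.00682028  0.18848594]
```

>>> move_arm(
  plan=[
    {"linear":[-2.4,6.8,30],"dr":[0,0,0.03],"gripper":85},
    {"linear":[0,0,40],"dr":[0,0,0],"gripper":85},
    {"linear":[0,0,40],"dr":[0,0,0],"gripper":85},
    {"linear":[0,0,40],"dr":[0,0,0],"gripper":85},
    {"linear":[0,0,35],"dr":[0,0,0],"gripper":85},
    {"linear":[0,0,25],"dr":[0,0,0],"gripper":85},
    {"linear":[0,0,0],"dr":[0,0,0],"gripper":85},
  ],
)

```text
time_s: 3.5
ee_pos: [0.432, -0.2835, 0.0734]
orientation: [0.002, 0.997, -0.074, 0.002]
ft_force: [0.5, 0.1, 0.5]
width: 0.0848
```

Run:
```python
from h import *
p,r,s=tcp();x=r.as_matrix()[:,0];print(p,s["ft_force"],r.as_matrix().round(4),np.degrees(np.arctan2(x[1],x[0])),1e3*local(np.array([.4313,-.2825,.017])-p))
c=capture("wrist");save(c,"w3")
```

```text
[ 0.43198249 -0.28349742  0.07336122] [0.48583052 0.12808054 0.54957437] [[ 0.9891 -0.1473  0.0032]
 [-0.1473 -0.9891 -0.0037]
 [ 0.0038  0.0032 -1.    ]] -8.47123669039372 [-1.03340104 -1.06435184 56.35465626]
```

View pics/w3.png

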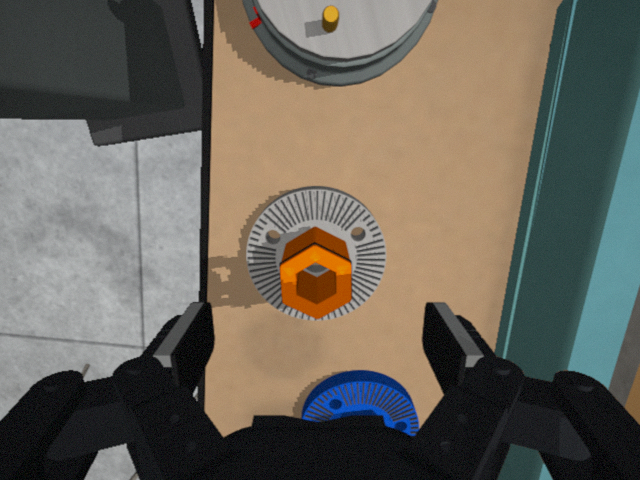

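The fingers straddle the sleeve evenly, with the sleeve at (316,275). I'll correct the yaw and tilt, then go down.

>>> move_arm(
  plan=[
    {"linear":[-1,-1,15],"dr":[0.003,-0.004,-0.033],"gripper":85},
    {"linear":[0,0,20],"dr":[0,0,0],"gripper":85},
    {"linear":[0,0,20],"dr":[0,0,0],"gripper":85},
    {"linear":[0,0,0],"dr":[0,0,0],"gripper":85},
  ],
)

```text
time_s: 4.05
ee_pos: [0.4336, -0.2843, 0.0204]
orientation: [0.002, 0.998, -0.057, 0.003]
ft_force: [-0.8, 0.4, 0.6]
width: 0.085
```

Run:
```python
from h import *
p,r,s=tcp();x=r.as_matrix()[:,0];print(p,s["ft_force"],r.as_matrix().round(4),np.degrees(np.arctan2(x[1],x[0])),1e3*local(np.array([.4313,-.2825,.017])-p))
```

```text
[ 0.43362827 -0.28427904  0.02036034] [-0.76762433  0.40583595  0.62178198] [[ 0.9935 -0.1134  0.005 ]
 [-0.1134 -0.9935 -0.0044]
 [ 0.0055  0.0038 -1.    ]] -6.508711222537577 [-2.53336364 -1.51629747  3.34075654]
```

>>> move_arm(
  plan=[
    {"linear":[-2.5,-1.5,3.3],"dr":[0.004,-0.0055,0],"gripper":85},
    {"linear":[0,0,0],"dr":[0,0,0],"gripper":85},
  ],
)

```text
time_s: 4.3
ee_pos: [0.4319, -0.2828, 0.0183]
orientation: [0.0, 0.998, -0.057, 0.001]
ft_force: [0.3, 0.3, -0.2]
width: 0.0851
```

Run:
```python
from h import *
p,r,s=tcp();x=r.as_matrix()[:,0];print(p,s["ft_force"],r.as_matrix().round(4),np.degrees(np.arctan2(x[1],x[0])),1e3*local(np.array([.4313,-.2825,.017])-p))
```

```text
[ 0.43185821 -0.28283543  0.01829619] [ 0.2523324   0.31650231 -0.19750683] [[ 9.936e-01 -1.133e-01  1.200e-03]
 [-1.133e-01 -9.936e-01 -5.000e-04]
 [ 1.200e-03  4.000e-04 -1.000e+00]] -6.504891824006149 [-0.59419849 -0.2705039   1.29536901]
```

>>> move_arm(
  force=60,
  plan=[
    {"linear":[-0.5,-0.2,0],"dr":[0,0,0],"gripper":30},
    {"linear":[0,0,0],"dr":[0,0,0],"gripper":30},
    {"linear":[0,0,0],"dr":[0,0,0],"gripper":30},
    {"linear":[0,0,0],"dr":[0,0,0],"gripper":30},
    {"linear":[0,0,0],"dr":[0,0,0],"gripper":30},
    {"linear":[0,0,0],"dr":[0,0,0],"gripper":30},
  ],
)

```text
time_s: 5.05
ee_pos: [0.4319, -0.283, 0.0196]
orientation: [0.001, 0.998, -0.057, 0.001]
ft_force: [-0.0, -0.0, 0.1]
width: 0.0349
```

Run:
```python
from h import *
p,r,s=tcp();x=r.as_matrix()[:,0];print(p,s["ft_force"],s["width"],r.as_matrix()[2].round(4),np.degrees(np.arctan2(x[1],x[0])))
```

```text
[ 0.43191321 -0.28300091  0.01956032] [-0.04868748 -0.00137758  0.14645305] 0.0348629255998464 [ 0.0028  0.0013 -1.    ] -6.512023524333961
```

>>> move_arm(
  plan=[
    {"linear":[0,0,-15],"dr":[0,0,0],"gripper":30},
    {"linear":[0,0,-30],"dr":[0,0,0],"gripper":30},
    {"linear":[0,0,-35],"dr":[0,0,0],"gripper":30},
    {"linear":[0,0,-20],"dr":[0,0,0],"gripper":30},
    {"linear":[0,0,0],"dr":[0,0,0],"gripper":30},
    {"linear":[0,0,0],"dr":[0,0,0],"gripper":30},
  ],
)

```text
time_s: 5.8
ee_pos: [0.4311, -0.2823, 0.1253]
orientation: [0.001, 0.998, -0.056, 0.001]
ft_force: [-0.5, 0.3, -3.1]
width: 0.0352
```

Run:
```python
from h import *
p,r,s=tcp();x=r.as_matrix()[:,0];print(p,s["ft_force"],s["width"],r.as_matrix()[2].round(4),np.degrees(np.arctan2(x[1],x[0])))
print(1e3*local(np.array([.4666,-.1402,p[2]])-p))
c=capture("wrist");save(c,"w4")
```

```text
[ 0.43112398 -0.28227547  0.12526143] [-0.48176234  0.25230658 -3.08952965] 0.0352018119910179 [ 0.0025  0.0012 -1.    ] -6.4762954095442895
[ 1.92245715e+01 -1.45170196e+02 -1.31985364e-01]
```

View pics/w4.png

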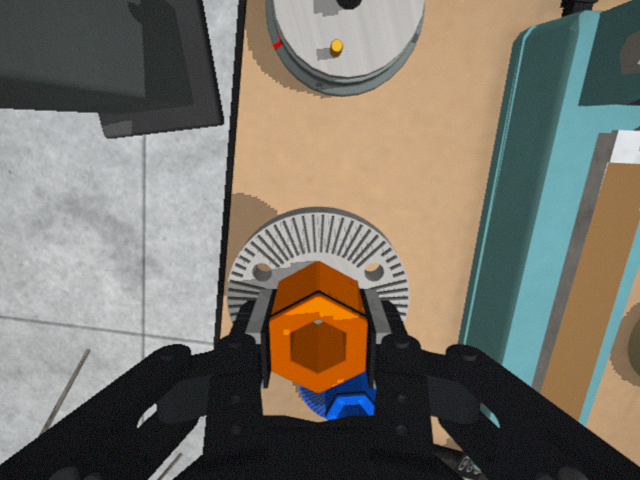

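Run:
```python
from h import *
c=capture("wrist");save(c,"w4b",(220,200,200,200),4)
```

```text
(no output)
```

View pics/w4b.png

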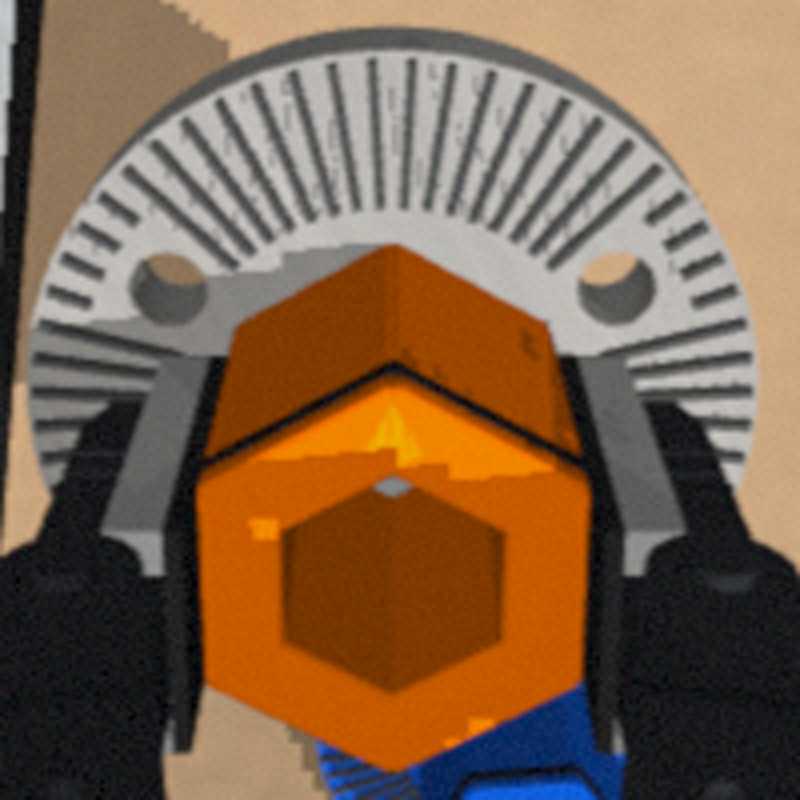

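Run:
```python
from h import *
c=capture("wrist");p,r,s=tcp()
f=lambda x,y,k=4,a=220,b=200:((x+.5)/k-.5+a,(y+.5)/k-.5+b)
for zb in (.1037,.1057,.1077):
    h=[onz(c,f(*q),zb+.012) for q in [(169,288),(617,288)]]
    d=h[1]-h[0]; mid=(h[0]+h[1])/2
    # bore centre: 14.5 mm from midpoint, perpendicular
    n=np.array([d[1],-d[0]])/np.hypot(*d[:2]); 
    cc=mid[:2]+n*.0145
    V=np.array([onz(c,f(*q),zb+.048) for q in [(392,370),(592,482),(582,682),(398,770),(205,685),(197,490)]])
    print(zb,'dist',np.linalg.norm(d),'(50.2)','yaw',np.degrees(np.arctan2(d[1],d[0]))+30,'cen',cc,'hexc',V.mean(0),'R',np.linalg.norm(V-V.mean(0),axis=1).mean(), 'local',1e3*local(np.array([*cc,p[2]])-p))
```

```text
0.1037 dist 0.0504586518438861 (50.2) yaw 23.416094152472315 cen [ 0.43119798 -0.2825332 ] hexc [ 0.43124594 -0.28226892  0.1517    ] R 0.020804761627559582 local [0.15605118 0.40718294 0.00055042]
0.1057 dist 0.04978995260061743 (50.2) yaw 23.416094152472326 cen [ 0.43128744 -0.28169228] hexc [ 0.43139153 -0.28091847  0.1537    ] R 0.02044267468120872 local [ 1.50239597e-01 -4.38460866e-01 -1.37373641e-05]
0.1077 dist 0.049121253357348876 (50.2) yaw 23.416094152472354 cen [ 0.4313769  -0.28085136] hexc [ 0.43153712 -0.27956802  0.1557    ] R 0.02008058773485786 local [ 1.44428010e-01 -1.28410467e+00 -5.77892100e-04]
```

>>> move_arm(
  plan=[
    {"linear":[3.8,-29,0],"dr":[0,0,0],"gripper":30},
    {"linear":[3.8,-29,0],"dr":[0,0,0],"gripper":30},
    {"linear":[3.8,-29,0],"dr":[0,0,0],"gripper":30},
    {"linear":[3.8,-29,0],"dr":[0,0,0],"gripper":30},
    {"linear":[3.8,-29,0],"dr":[0,0,0],"gripper":30},
    {"linear":[0,0,0],"dr":[0,0,0.12],"gripper":30},
    {"linear":[0,0,0],"dr":[0,0,0.12],"gripper":30},
    {"linear":[0,0,0],"dr":[0,0,0],"gripper":30},
    {"linear":[0,0,0],"dr":[0,0,0],"gripper":30},
  ],
)

```text
time_s: 7.08
ee_pos: [0.465, -0.1341, 0.1191]
orientation: [-0.001, 0.984, -0.176, -0.004]
ft_force: [0.1, -0.8, -2.4]
width: 0.0351
```

Run:
```python
from h import *
p,r,s=tcp();x=r.as_matrix()[:,0];print(p,s["ft_force"],s["width"],r.as_matrix()[2].round(4),np.degrees(np.arctan2(x[1],x[0])))
print(1e3*local(np.array([.4666,-.1402,p[2]])-p))
c=capture("wrist");save(c,"w5")
c=capture("scene");save(c,"s5",(270,180,120,120),5)
```

```text
[ 0.46495167 -0.13406836  0.11914083] [ 0.08752818 -0.75520065 -2.4102924 ] 0.03514995552565993 [-0.0078 -0.0016 -1.    ] -20.330743190303288
[ 3.67590336  5.17690833 -0.03690139]
```

View pics/w5.png

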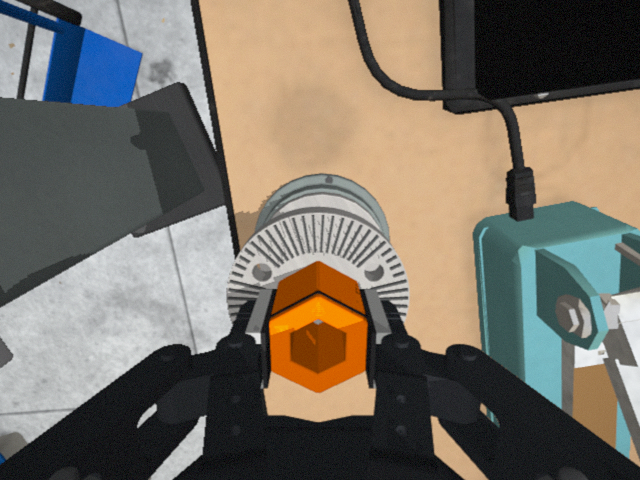

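View pics/s5.png

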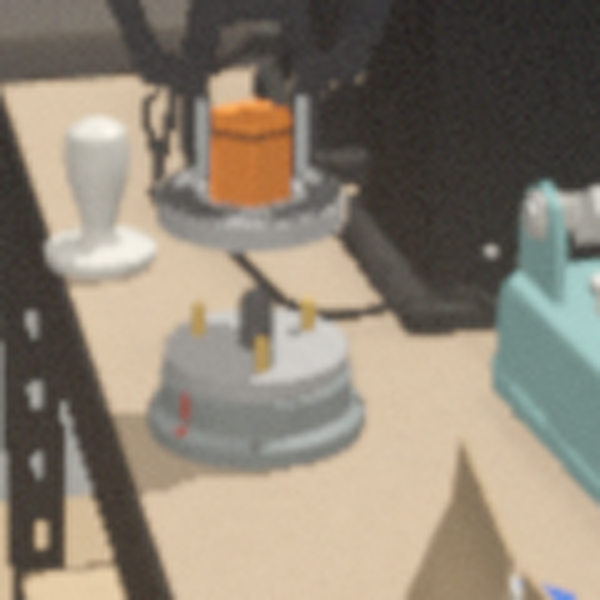

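The burr hangs level above the stand. I'll correct the offset and tilt.

>>> move_arm(
  plan=[
    {"linear":[3.7,5.2,0],"dr":[-0.002,0.008,0.008],"gripper":30},
    {"linear":[0,0,0],"dr":[0,0,0],"gripper":30},
    {"linear":[0,0,0],"dr":[0,0,0],"gripper":30},
  ],
)

```text
time_s: 7.55
ee_pos: [0.4667, -0.1412, 0.1192]
orientation: [0.0, 0.984, -0.181, 0.0]
ft_force: [1.2, 0.4, -2.0]
width: 0.0349
```

```bash
cat > st.py <<'E'
from h import *
p,r,s=tcp();x=r.as_matrix()[:,0];print(s["time_s"],p,s["ft_force"].round(2),s["torque"].round(2),s["width"],r.as_matrix()[2].round(4),np.degrees(np.arctan2(x[1],x[0])))
print(1e3*local(np.array([.4666,-.1402,p[2]])-p))
E
python3 st.py
```

```text
7.55 [ 0.46669958 -0.14124333  0.11919432] [ 1.22  0.43 -1.95] [ 0.   -0.01 -0.02] 0.03486858095145456 [ 1.1e-03  5.0e-04 -1.0e+00] -20.824607271572972
[-0.46399128 -0.93977183 -0.00099365]
```

>>> move_arm(
  plan=[
    {"linear":[-0.4,-0.9,10],"dr":[0,0,0],"gripper":30},
    {"linear":[0,0,10],"dr":[0,0,0],"gripper":30},
    {"linear":[0,0,5],"dr":[0,0,0],"gripper":30},
    {"linear":[0,0,0],"dr":[0,0,0],"gripper":30},
    {"linear":[0,0,0],"dr":[0,0,0],"gripper":30},
  ],
)

```text
time_s: 8.18
ee_pos: [0.4663, -0.1399, 0.0919]
orientation: [0.0, 0.984, -0.18, -0.0]
ft_force: [0.8, 0.4, -2.2]
width: 0.0354
```

```bash
python3 st.py
python3 - <<'E'
from h import *
c=capture("top");save(c,"t6",(240,200,80,60),10)
c=capture("scene");save(c,"s6",(280,190,80,80),7)
E
```

```text
8.175 [ 0.46634405 -0.13992121  0.09185065] [ 0.84  0.4  -2.2 ] [-0.03 -0.01 -0.02] 0.03535189269841202 [-0.e+00  4.e-04 -1.e+00] -20.79276705947899
[3.38246041e-01 1.69777623e-01 6.04311842e-05]
```

View pics/t6.png

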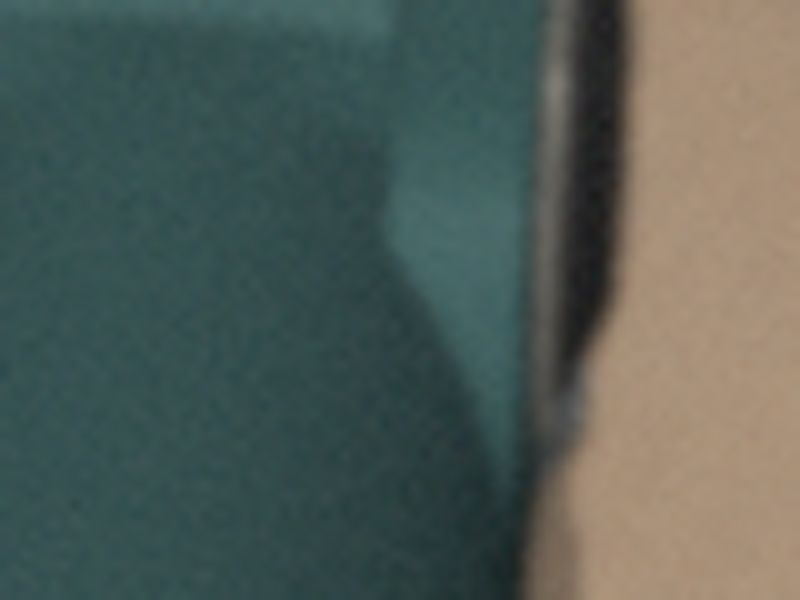

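View pics/s6.png

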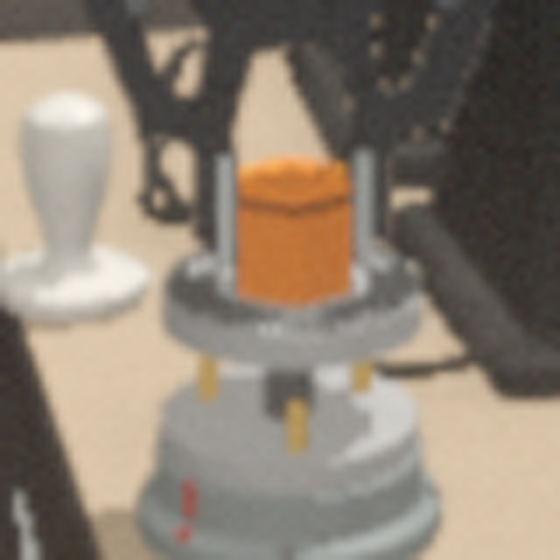

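The arm blocks the top view. In the scene view, the burr hangs centred over the pin. I'll step down over the pin while watching the force.

>>> move_arm(
  plan=[
    {"linear":[0.2,0.1,2.5],"dr":[0,0,0],"gripper":30},
    {"linear":[0,0,2],"dr":[0,0,0],"gripper":30},
    {"linear":[0,0,2],"dr":[0,0,0],"gripper":30},
    {"linear":[0,0,0],"dr":[0,0,0],"gripper":30},
  ],
)

```text
time_s: 8.78
ee_pos: [0.4667, -0.1403, 0.0853]
orientation: [0.0, 0.984, -0.181, 0.0]
ft_force: [-0.6, 1.0, -1.7]
width: 0.035
```

```bash
python3 st.py
```

```text
8.775 [ 0.46669991 -0.1402664   0.0853426 ] [-0.59  0.98 -1.67] [ 0.01  0.03 -0.  ] 0.03504500896384433 [ 8.e-04  5.e-04 -1.e+00] -20.803113591190176
[-1.16975950e-01 -2.65843287e-02 -1.12834813e-04]
```

>>> move_arm(
  plan=[
    {"linear":[0,0,2],"dr":[0,0,0],"gripper":30},
    {"linear":[0,0,2],"dr":[0,0,0],"gripper":30},
    {"linear":[0,0,0],"dr":[0,0,0],"gripper":30},
  ],
)

```text
time_s: 9.15
ee_pos: [0.4663, -0.1402, 0.081]
orientation: [0.0, 0.984, -0.181, -0.0]
ft_force: [-2.4, 1.9, -2.4]
width: 0.0349
```

```bash
python3 st.py
```

```text
9.15 [ 0.46634464 -0.14015035  0.08102332] [-2.39  1.89 -2.45] [ 0.2   0.39 -0.02] 0.03490218927056845 [ 0.e+00  7.e-04 -1.e+00] -20.803281486305018
[ 2.56341997e-01 -4.42768102e-02 -2.83123279e-05]
```

Lateral contact reads about 3 N, so the pin is inside the bore. I'll shift a little to follow the force.

>>> move_arm(
  plan=[
    {"linear":[-0.5,-0.1,0],"dr":[0,0,0],"gripper":30},
    {"linear":[0,0,0],"dr":[0,0,0],"gripper":30},
  ],
)

```text
time_s: 9.4
ee_pos: [0.466, -0.1399, 0.081]
orientation: [0.0, 0.984, -0.181, 0.0]
ft_force: [0.6, 0.1, -1.7]
width: 0.0344
```

```bash
python3 st.py
```

```text
9.4 [ 0.46602931 -0.13991159  0.08104787] [ 0.55  0.13 -1.66] [0.03 0.05 0.06] 0.03440308062489692 [ 4.e-04  6.e-04 -1.e+00] -20.800038461849592
[6.35912795e-01 6.69538129e-02 2.95787855e-04]
```

>>> move_arm(
  plan=[
    {"linear":[0,0,2],"dr":[0,0,0],"gripper":30},
    {"linear":[0,0,2],"dr":[0,0,0],"gripper":30},
    {"linear":[0,0,0],"dr":[0,0,0],"gripper":30},
  ],
)

```text
time_s: 9.78
ee_pos: [0.466, -0.14, 0.0767]
orientation: [0.0, 0.984, -0.181, 0.0]
ft_force: [-0.7, 0.5, -2.7]
width: 0.0348
```

```bash
python3 st.py
```

```text
9.775 [ 0.46595795 -0.13995605  0.07672773] [-0.69  0.48 -2.7 ] [0.05 0.12 0.02] 0.03478035575228381 [ 3.e-04  7.e-04 -1.e+00] -20.804953927278202
[ 6.86831978e-01 -7.33950548e-06  1.77012993e-04]
```

>>> move_arm(
  plan=[
    {"linear":[0,0,1],"dr":[0,0,0],"gripper":30},
    {"linear":[0,0,1],"dr":[0,0,0],"gripper":30},
    {"linear":[0,0,0],"dr":[0,0,0],"gripper":30},
  ],
)

```text
time_s: 10.15
ee_pos: [0.466, -0.1399, 0.0746]
orientation: [0.0, 0.984, -0.181, 0.0]
ft_force: [-0.3, 0.5, -1.7]
width: 0.0351
```

```bash
python3 st.py;python3 - <<'E'
from h import *
c=capture("scene");save(c,"s7",(280,190,80,80),7)
E
```

```text
10.15 [ 0.46595635 -0.13994486  0.07458551] [-0.28  0.51 -1.72] [ 0.03  0.2  -0.02] 0.03512524774535337 [ 2.e-04  7.e-04 -1.e+00] -20.803077656358646
[6.92307148e-01 9.91110947e-03 1.67153196e-04]
```

View pics/s7.png

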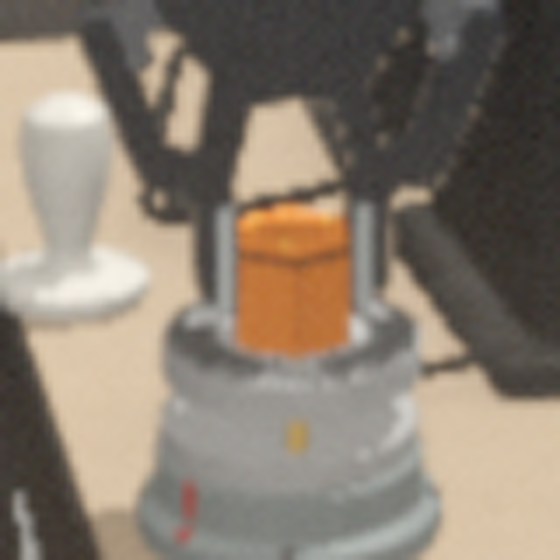

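Stud tops are about level with the underside, and the force hasn't risen yet. I'll continue in 1 mm steps.

>>> move_arm(
  plan=[
    {"linear":[0,0,1],"dr":[0,0,0],"gripper":30},
    {"linear":[0,0,1],"dr":[0,0,0],"gripper":30},
    {"linear":[0,0,0],"dr":[0,0,0],"gripper":30},
  ],
)

```text
time_s: 10.58
ee_pos: [0.466, -0.14, 0.0725]
orientation: [0.0, 0.984, -0.181, 0.0]
ft_force: [-1.3, -0.0, -2.0]
width: 0.0352
```

```bash
python3 st.py
```

```text
10.575 [ 0.46595957 -0.13997043  0.07249872] [-1.28 -0.02 -1.98] [0.04 0.2  0.02] 0.035150781509826944 [ 3.e-04  7.e-04 -1.e+00] -20.80517521603697
[ 6.80209698e-01 -1.28759589e-02  1.69642745e-04]
```

The underside is now about 3 mm below the stud tops with no axial load, so the holes are on the studs. Continuing.

>>> move_arm(
  plan=[
    {"linear":[-0.2,0,1],"dr":[0,0,0],"gripper":30},
    {"linear":[0,0,1.5],"dr":[0,0,0],"gripper":30},
    {"linear":[0,0,0],"dr":[0,0,0],"gripper":30},
  ],
)

```text
time_s: 10.95
ee_pos: [0.4659, -0.1399, 0.0699]
orientation: [0.0, 0.984, -0.181, 0.0]
ft_force: [-0.1, -1.5, -3.2]
width: 0.0349
```

```bash
python3 st.py
```

```text
10.95 [ 0.46593726 -0.13992679  0.06986224] [-0.09 -1.5  -3.23] [ 0.02  0.11 -0.  ] 0.03485677863320303 [ 6.e-04  6.e-04 -1.e+00] -20.803169766412587
[7.16570328e-01 2.00207538e-02 4.59320823e-04]
```

>>> move_arm(
  plan=[
    {"linear":[0,0,2],"dr":[0,0,0],"gripper":30},
    {"linear":[0,0,2],"dr":[0,0,0],"gripper":30},
    {"linear":[0,0,1],"dr":[0,0,0],"gripper":30},
    {"linear":[0,0,0],"dr":[0,0,0],"gripper":30},
  ],
)

```text
time_s: 11.45
ee_pos: [0.4659, -0.1399, 0.0645]
orientation: [0.0, 0.984, -0.181, 0.0]
ft_force: [-0.7, 0.6, -2.2]
width: 0.0351
```

```bash
python3 st.py
```

```text
11.45 [ 0.46593579 -0.13992159  0.06446899] [-0.69  0.59 -2.17] [-0.01  0.12  0.03] 0.03509282967515056 [ 6.e-04  6.e-04 -1.e+00] -20.803461316114177
[7.19783543e-01 2.43587530e-02 4.42633917e-04]
```

>>> move_arm(
  plan=[
    {"linear":[0,0,1.5],"dr":[0,0,0],"gripper":30},
    {"linear":[0,0,1],"dr":[0,0,0],"gripper":30},
    {"linear":[0,0,0],"dr":[0,0,0],"gripper":30},
  ],
)

```text
time_s: 11.82
ee_pos: [0.4659, -0.1399, 0.0618]
orientation: [0.0, 0.984, -0.181, 0.0]
ft_force: [-0.0, 0.1, -3.4]
width: 0.0351
```

```bash
python3 st.py
```

```text
11.825 [ 0.46591814 -0.13992669  0.06180331] [-0.01  0.11 -3.35] [0.02 0.14 0.02] 0.035082874808672344 [ 6.e-04  6.e-04 -1.e+00] -20.80618121874972
[7.34475705e-01 1.32846491e-02 4.15593939e-04]
```

>>> move_arm(
  plan=[
    {"linear":[0,0,0.7],"dr":[0,0,0],"gripper":30},
    {"linear":[0,0,0.5],"dr":[0,0,0],"gripper":30},
    {"linear":[0,0,0],"dr":[0,0,0],"gripper":30},
  ],
)

```text
time_s: 12.2
ee_pos: [0.4659, -0.1399, 0.0605]
orientation: [0.0, 0.984, -0.181, 0.0]
ft_force: [-1.7, 0.2, -1.9]
width: 0.0353
```

```bash
python3 st.py
```

```text
12.2 [ 0.4659177  -0.13991679  0.06054677] [-1.72  0.18 -1.88] [ 0.    0.08 -0.05] 0.03534136143949262 [ 5.e-04  6.e-04 -1.e+00] -20.802364306585115
[7.38397047e-01 2.24305585e-02 4.14611001e-04]
```

>>> move_arm(
  plan=[
    {"linear":[0,0,0.5],"dr":[0,0,0],"gripper":30},
    {"linear":[0,0,0.5],"dr":[0,0,0],"gripper":30},
    {"linear":[0,0,0],"dr":[0,0,0],"gripper":30},
  ],
)

```text
time_s: 12.58
ee_pos: [0.4659, -0.1399, 0.0596]
orientation: [0.0, 0.984, -0.181, 0.0]
ft_force: [-1.7, -1.6, -1.8]
width: 0.0347
```

```bash
python3 st.py;python3 - <<'E'
from h import *
c=capture("scene");save(c,"s8",(280,190,80,80),7)
E
```

```text
12.575 [ 0.46593453 -0.1399455   0.05955683] [-1.71 -1.59 -1.81] [ 0.01  0.18 -0.03] 0.03467802195756716 [ 6.e-04  7.e-04 -1.e+00] -20.805669677031872
[7.12475816e-01 1.52612113e-03 4.56679058e-04]
```

View pics/s8.png

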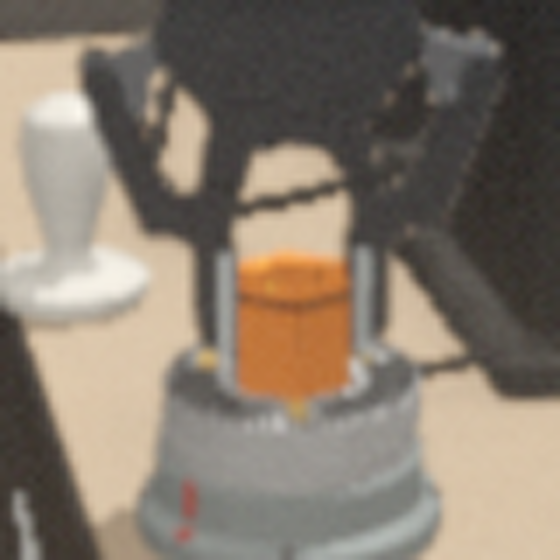

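All three studs show through the holes. I'll feel for the seat.

>>> move_arm(
  plan=[
    {"linear":[0,0,0.5],"dr":[0,0,0],"gripper":30},
    {"linear":[0,0,0.5],"dr":[0,0,0],"gripper":30},
    {"linear":[0,0,0],"dr":[0,0,0],"gripper":30},
  ],
)

```text
time_s: 13.0
ee_pos: [0.466, -0.1399, 0.0589]
orientation: [0.0, 0.984, -0.181, 0.0]
ft_force: [-3.3, 0.7, 5.2]
width: 0.0348
```

```bash
python3 st.py
```

```text
13.0 [ 0.46598038 -0.13992205  0.05886874] [-3.27  0.66  5.18] [ 0.13  0.74 -0.04] 0.03478950965767097 [ 7.e-04  9.e-04 -1.e+00] -20.802205899401677
[6.77942810e-01 3.97746556e-02 5.28667313e-04]
```

The seat is felt, with the net push about 7–8 N. Releasing.

>>> move_arm(
  plan=[
    {"linear":[0,0,0],"dr":[0,0,0],"gripper":42},
    {"linear":[0,0,0],"dr":[0,0,0],"gripper":60},
    {"linear":[0,0,0],"dr":[0,0,0],"gripper":75},
    {"linear":[0,0,0],"dr":[0,0,0],"gripper":75},
  ],
)

```text
time_s: 13.5
ee_pos: [0.4665, -0.1401, 0.0589]
orientation: [0.0, 0.984, -0.181, 0.001]
ft_force: [-0.5, -0.6, 0.6]
width: 0.0751
```

```bash
python3 st.py;python3 - <<'E'
from h import *
c=capture("wrist");save(c,"w9")
E
```

```text
13.5 [ 0.46654587 -0.14008022  0.05891147] [-0.49 -0.59  0.63] [ 0.01  0.01 -0.02] 0.07510913530323773 [ 1.9e-03  6.0e-04 -1.0e+00] -20.807887824268157
[0.09314754 0.09273979 0.00023377]
```

View pics/w9.png

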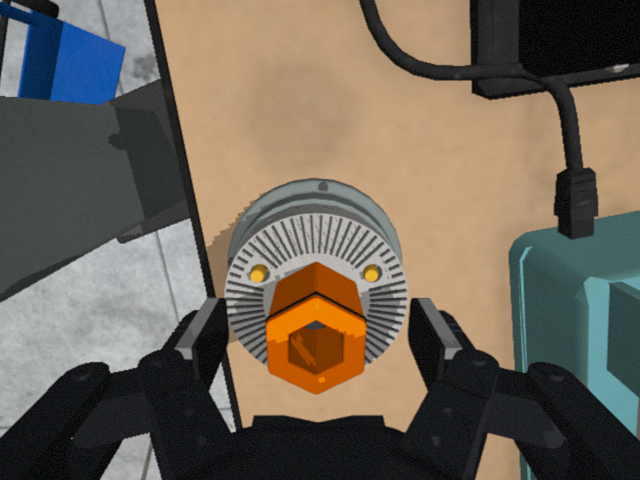

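The fingers are clear of the burr, and studs show in the holes at (259,273) and (372,272). I'll retreat straight up.

>>> move_arm(
  plan=[
    {"linear":[0,0,-10],"dr":[0,0,0],"gripper":80},
    {"linear":[0,0,-25],"dr":[0,0,0],"gripper":80},
    {"linear":[0,0,-40],"dr":[0,0,0],"gripper":80},
    {"linear":[0,0,-40],"dr":[0,0,0],"gripper":80},
    {"linear":[0,40,-30],"dr":[0,0,0],"gripper":80},
    {"linear":[0,40,0],"dr":[0,0,0],"gripper":80},
    {"linear":[0,0,0],"dr":[0,0,0],"gripper":80},
    {"linear":[0,0,0],"dr":[0,0,0],"gripper":80},
  ],
)

```text
time_s: 14.55
ee_pos: [0.4376, -0.2155, 0.2136]
orientation: [0.001, 0.984, -0.179, 0.002]
ft_force: [-0.6, 0.2, -0.1]
width: 0.0799
```

```bash
python3 st.py;python3 - <<'E'
from h import *
c=capture("wrist");save(c,"w10")
c=capture("scene");save(c,"s10",(280,190,80,80),7)
E
```

```text
14.55 [ 0.4375571  -0.21554401  0.21359188] [-0.6   0.16 -0.09] [-0.01  0.01 -0.01] 0.07987736483083133 [ 5.1e-03  6.0e-04 -1.0e+00] -20.65327076476325
[ 6.01640839e-01 -8.07455621e+01 -4.66296964e-02]
```

View pics/w10.png

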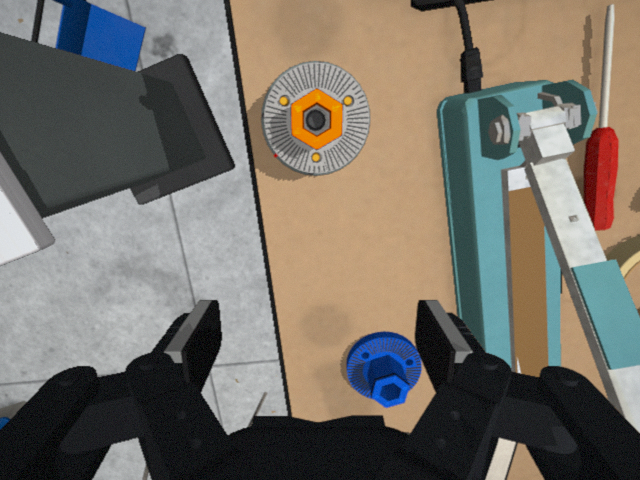

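View pics/s10.png

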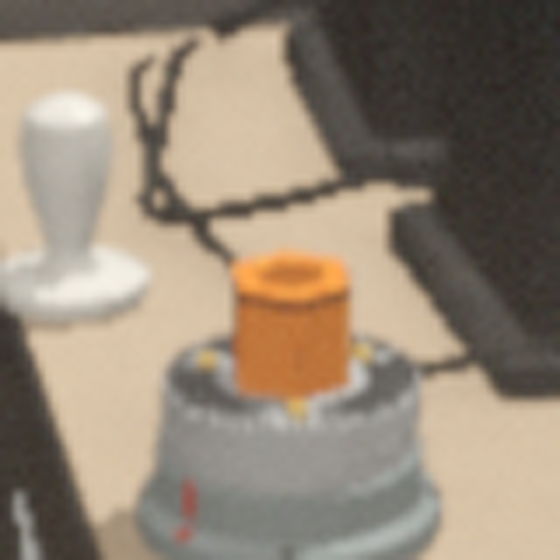

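All three studs sit in the holes, at (284,101), (348,101) and (316,157) in the wrist view, and no gap shows under the disc. I'll do a two-view height check, then hand in.

Run:
```python
from h import *
w=capture("wrist");s=capture("scene")
save(w,"w11",(255,50,120,130),6)
P=lambda c:c["mtx"]@np.hstack([cv2.Rodrigues(np.array(c["rvec"],float))[0],np.array(c["tvec"],float).reshape(3,1)])
m=cv2.inRange(hsv(w),(5,150,120),(18,255,255))
b=[b for b in blobs(m,100)][0];print(b)
# sleeve top centre: scene crop (291,272)/7
us=((291+.5)/7-.5+280,(272+.5)/7-.5+190)
X=cv2.triangulatePoints(P(w),P(s),np.array([[316.8],[119.]]),np.array(us).reshape(2,1)).ravel();X=X[:3]/X[3];print('sleeve top',X,'expect z .088')
print(proj(s,[[.4665,-.1402,z] for z in (.086,.088,.09,.092)]),us)
for uv in [(284,101),(348,101),(316,157)]: print(onz(w,uv,.055))
```

```text
([291, 89, 52, 61, 1512], [315.6, 119.3])
sleeve top [ 0.4657451  -0.13963425  0.08628882] expect z .088
[[321.5789688  228.57708943]
 [321.57581439 227.74633229]
 [321.57265607 226.91454712]
 [321.56949383 226.08173203]] (321.14285714285717, 228.42857142857144)
[ 0.44693663 -0.11800172  0.055     ]
[ 0.49344634 -0.13551602  0.055     ]
[ 0.45508477 -0.16660804  0.055     ]
```

The sleeve top measures z = 0.086 against an expected 0.088, within calibration, so the burr is home. Handing in.

```bash
python3 -c "
from plant import job_done
print(job_done())"
```

```text
the job is handed in; nothing more can be done
None
```

The burr is seated on the spindle head, flat and released, with all three studs through its holes. I handed the job in at about 14.6 s of the 61 s allowed; no verdict is reported.

- **How it went:** I gripped the orange sleeve on two flats and lifted the burr clear. I turned it about 14° in the air to the stud angle seen in the images, about 9° from the stand's +x. It then slid over the pin and studs in small steps, so no turning under pressure was needed.
- **Force:** The pin pushed sideways with about 3 N once, and I eased that off. Axial load stayed near zero until the seat, where the press was roughly 7–8 N against the 30 N limit.
- **Last checks:**
  - All three studs and the pin show in the holes and bore, with no gap under the disc.
  - The sleeve top measured 86 mm high against 88 mm expected, which is within the 2 mm calibration but does not prove the last millimetre. The felt seat supports it being home.
  - The sleeve centre measured within about 1 mm of the stand's axis.
  - The gripper is open and well clear.
- **Not re-measured:** The tamper stood where it was in the last scene view. I did not measure the bottle again, but the arm did not go near it after the first move.
- **Refused calls:** My first two move calls were refused as invalid, so nothing moved.

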